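Third hand: hold a heat sink against a sprung mounting plate

TASK

Fetch the bare-aluminium heat sink and stand it upright on the bed of the grey fixture, a little clear of the yellow plate, with its flat face towards the plate. Then, keeping it down on the bed, slide it square and centred against the plate and push until the plate's black pointer sits in the green part of the scale, never pushing the spring right to its end. Finish while still holding it there, steady, so that I can drive the two screws from behind; leave the blue heat sink, the relay, the meter and the tin where they are.

Things in the scene. Friction and masses are not known exactly. Their poses are not given: they have to be found in the camera images.
- heatsink: bare silver aluminium heat sink standing upright, 32 (x) x 50 (y) x 45 (z) mm, 0.11 kg. Origin: centre of its underside; z up. Flat face with two dark screw holes at +x, five upright fins towards -x. Its two outer sides (y = +25 and -25 mm) are flat: grip it there, across its 50 mm width. It starts on the bench, flat face within 80 degrees of the fixture's +x
- heatsink_face (a point): middle of the lower edge of the heat sink's flat face (16 mm along +x from the heat sink's origin, at its underside); axes as the heat sink's
- fixture: fixed grey fixture bed, 240 (x) x 110 (y) x 14 (z) mm. Origin on the bench surface, z up; the bed spans x = -130 to +110 mm, y = -55 to +55 mm, its flat top 14 mm above the origin. Its +x is the pushing direction, roughly to the robot's right (world -y, within 21 degrees). A blue spring housing stands at x = 74 to 100 mm, top 38 mm above the bench
- plate: upright yellow plate on the fixture, 8 mm thick, 56 mm wide (y), top 50 mm above the bed, with two dark screw holes; it slides along the fixture's +x against a spring. Origin: middle of the lower edge of its front face, on the bed's top (fixture x = 20, y = 0, z = 14 mm when not pushed). Axes as the fixture's: +x goes into the plate, the front face looks to -x
- carriage (a joint): travel of the yellow plate along the fixture's +x, in m: 0 not pushed, 0.036 at the end of the spring. The spring needs about 2 N to start and 0.5 N more per mm: 8 N at 12 mm, 11 N at 18 mm, 14 N at 24 mm
- blue_sink: blue heat sink of the same shape as the aluminium one, standing on the bench; leave it alone. Origin: centre of its underside
- relay: black relay box with an orange top patch, 36 x 36 x 30 mm, loose on the bench; leave it alone. Origin: centre of its underside
- meter: red multimeter lying on the bench, 140 x 72 x 36 mm, with a green display and a black knob; leave it alone. Origin: centre of its underside
- tin: round steel solder tin, diameter 64 mm, 22 mm high, loose on the bench; leave it alone. Origin: centre of its underside
- pointer (a point): tip of the thin black pointer that sticks out sideways from the plate, 4 mm behind its front face, 52 mm to the plate's +y, 3 mm above the bed; it moves with the plate over the painted scale
- green (a point): centre of the green part of the scale, painted on the bed's top at fixture x = 42, y = 43 mm. Along x: white 12 mm (travel 0 to 12 mm), green 12 mm (12 to 24 mm), red 12 mm (24 to 36 mm). Axes as the fixture's
There are look-alikes about, which are no part of the job. What is shaped like the heatsink but brown or red is not meant.

How it is judged:
By the outcome, as a careful person would: the job done as asked, in the order asked, and still so for the second after the job is handed in, while the arm keeps its last pose, push and grip.
It also fails if it takes over 42 s, if anything falls off the work surface, if the arm or the gripper's body presses on something with over 40 N, if the wrist force passes 120 N, or if a joint passes its speed limit or range.

ROBOT

A 7-joint arm with a two-finger parallel gripper is mounted at the origin on the work surface. World frame = base frame: x ahead of the robot, y to its left, z up, the work surface at z = 0. Lengths are in mm, angles in rad, forces in N, time in s.
With the tool pointing down it reaches from about 400 to 875 mm from the base axis. Payload 4.4 kg.
Tool frame: the origin (TCP) lies between the finger pads; the fingertips stand ctrl.tcp_to_tips ahead of it and the grasp point (between the pads) lies 8 mm behind it (ctrl.tcp_to_tips is the distance from the TCP to the fingertips, in mm); z points along the fingers, y is the direction in which the jaws open and shut (so a half turn about z gives the same grasp; the last joint's range is limited). The gripper opens to 85 mm and grips with 20 to 120 N. Pads are 22 mm wide; open, the fingers measure 114 mm over their backs; the gripper's body (76 mm by 85 mm) begins 54 mm behind the grasp point. The pads swing forward as they close: fully open they stand 13 mm farther back than shut.
Start: joints at [-1.391, 0.628, 0.038, 1.517, -0.027, 0.996, -0.02], TCP at [158.14, 630.484, 205.213] pointing down, gripper open.
Joint ranges: [-3.06, 3.06], [-0.37, 2.12], [-1.25, 1.32], [0.18, 2.47], [-1.1, 4.24], [0.23, 1.98], [-2.94, 2.94]. Speed limits (rad/s): [2.57, 2.57, 3.14, 3.14, 3.14, 3.14, 3.14].

INTERFACE

Orientations are given as [roll, pitch, yaw] about the fixed x, y, z axes, in that order (R = Rz(yaw) Ry(pitch) Rx(roll)).
In Python, from cell import ctrl gives the robot as it stands.
- The arm moves only by the tool send_rows, never from a script. Its argument "rows" is a list of rows, each an object of numbers: "x", "y", "z": the shift along the world's x, y, z in cm; "roll": the turn about the world's z in degrees; "claw": the closure, from 0 (fully open) to 1 (shut). A call has 1 to 5 rows; each row is the pose to reach, as a shift and turn from the pose commanded when the call began; what a row does not reach only later rows make up. A row lasts 1/12 s, in which the tool goes at most 41.7 mm and 7.16 degrees, less where a joint would pass 70% of its speed; a pose out of reach is approached as far as the arm can. A call with a gripper value outside its range is refused whole. The fingers move at their own pace and stop on an object; the grip force is fixed at half the most. Time passes only in rows, so rows that repeat a pose let the fingers close. It gives the time, the measured TCP pose, the force and the opening at its end, in the units of the state.
- ctrl.read_state(): the state, without advancing time (a new reading comes with each control period).
- ctrl.get_image(name): name is "scene" or "top" or "wrist"; returns (picture, depth): 420x560x3 uint8, blue, green, red; 420x560 float32, mm along the optical axis (not along the pixel's ray), 0 where there is no reading.
- ctrl.get_calibration(name): a dict with "intrinsics" (3x3 intrinsics, pixels), "T" (4x4, takes a point from camera to world coordinates). Camera axes: x right, y down, z forward; pixel columns grow to the right and rows downward; lengths in mm; the calibration is good to about 2 mm. The wrist camera is an equidistant fisheye: a pixel r from the principal point sees the ray r / f radians off the axis. A picture is of the moment at which its call begins: read the wrist's pose just before it. get_calibration takes no time and is no camera call; for the wrist camera it gives the pose at the moment of the call.
- ctrl.finish_job(): hands the job in, once; it reports no verdict.
Trained networks look in the newest picture that a camera, given by its name, has taken for a name from the list of things; names that differ only in an ending like _2 or _b are one class to them, and where a whole thing is asked for, a point or a joint stands for the part that bears it (a point fixed in the world has none). Each returns a list of dicts, best first, with "confidence" (0 to 1); they miss things now and then, are a little off and sometimes report something else, mostly with a low value. They report only what shows in the picture. A call takes as long as a camera call. They do not tell look-alikes from the thing itself.
- ctrl.recognise(camera, query): "uv" ([column, row] in pixels, amid what is visible of it).
- ctrl.regions_of(camera, query): "region" (420x560 bool, what is visible of it) and "uv" ([column, row] in pixels, amid what is visible of it).
- ctrl.place_of(camera, query): "uv" ([column, row] in pixels: a listed point, or the origin of a listed thing).
The state is a dict: "clock": time; "qpos": joint angles; "qd": joint speeds; "tau": joint torques, N m; "eef_pos": TCP position; "tool_rot": TCP orientation; "force": force on the tool from outside, world axes, zero at the start; "torque": the same for the moment, N m; "width": finger opening in mm.
Only numpy, scipy, OpenCV 4.12 (cv2) and the standard library are available. Lean on these libraries where they do the work, as an engineer would, in place of code of your own. Each camera call takes 0.05 s, during which the arm holds its last target. There are 200 camera calls.

## Working session

There is one attempt and no reset: what is moved stays moved. The work goes in short steps, Python scripts to look and compute and a tool call to move; the robot and the scene stay as the last step left them, time stands still between calls to the robot, and variables do not carry over. Pictures are saved under pics/ and viewed, on a budget of 10 in all, crops included, one or two more only if the job needs it, and the job is handed in when it is done.

Besides the shell and the picture viewer there is one more tool, called after "Emit:" in YAML: its name, and indented under it one key for each argument. send_rows: Moves the arm, as the interface text tells. Its arguments: {"type":"object","properties":{"rows":{"type":"array"}},"required":["rows"]}

```bash
mkdir -p pics; ls; python3 - <<'E'
from cell import ctrl
import cv2,numpy as np
s=ctrl.read_state();print({k:np.round(v,3).tolist() for k,v in s.items()},ctrl.tcp_to_tips)
for n in("scene","top"):
    im,d=ctrl.get_image(n);cv2.imwrite(f"pics/{n}0.png",im);np.save(f"pics/{n}0.npy",d)
    c=ctrl.get_calibration(n);print(n,np.round(c["intrinsics"],1).tolist(),np.round(c["T"],3).tolist())
    for q in("heatsink","fixture","plate","heatsink_face","green","pointer"):
        print(q,[(np.round(r["uv"]).tolist(),round(r["confidence"],2)) for r in ctrl.place_of(n,q)])
a=cv2.imread("pics/scene0.png");b=cv2.imread("pics/top0.png")
cv2.imwrite("pics/both.png",cv2.resize(np.vstack([a,b]),None,fx=.71,fy=.71))
E
```

```text
pics
{'clock': 0.0, 'qpos': [-1.391, 0.629, 0.038, 1.518, -0.027, 0.996, -0.02], 'qd': [-0.0, -0.002, -0.002, 0.0, 0.001, 0.0, 0.001], 'tau': [-0.0, -56.34, 1.226, -19.343, 0.011, 0.011, -0.0], 'eef_pos': [157.949, 629.817, 204.306], 'tool_rot': [-3.14, 0.0, 2.896], 'force': [-0.159, 0.349, 0.087], 'torque': [0.006, 0.042, 0.023], 'width': 85.615} 11.0
scene [[447.9, 0.0, 281.3], [0.0, 447.9, 215.7], [0.0, 0.0, 1.0]] [[-0.139, 0.582, -0.801, 1418.736], [0.99, 0.066, -0.124, 249.261], [-0.019, -0.81, -0.586, 623.886], [0.0, 0.0, 0.0, 1.0]]
heatsink [([366.0, 189.0], 0.88), ([318.0, 192.0], 0.77), ([322.0, 211.0], 0.7)]
fixture [([182.0, 210.0], 0.8)]
plate [([395.0, 215.0], 0.74), ([182.0, 201.0], 0.55)]
heatsink_face [([316.0, 185.0], 0.71), ([313.0, 211.0], 0.65), ([360.0, 187.0], 0.64), ([266.0, 281.0], 0.21)]
green [([163.0, 195.0], 0.71)]
pointer [([161.0, 203.0], 0.89)]
top [[430.6, 0.0, 280.2], [0.0, 430.6, 209.0], [0.0, 0.0, 1.0]] [[-0.0, -0.996, 0.093, 530.85], [-1.0, -0.001, -0.017, 138.935], [0.017, -0.093, -0.996, 912.51], [0.0, 0.0, 0.0, 1.0]]
heatsink [([192.0, 303.0], 0.82), ([244.0, 291.0], 0.72), ([234.0, 248.0], 0.68)]
fixture [([396.0, 233.0], 0.56)]
plate [([398.0, 238.0], 0.91)]
heatsink_face [([193.0, 311.0], 0.9), ([244.0, 295.0], 0.59), ([244.0, 247.0], 0.54)]
green [([423.0, 242.0], 0.94)]
pointer [([425.0, 231.0], 0.72)]
```

View pics/both.png

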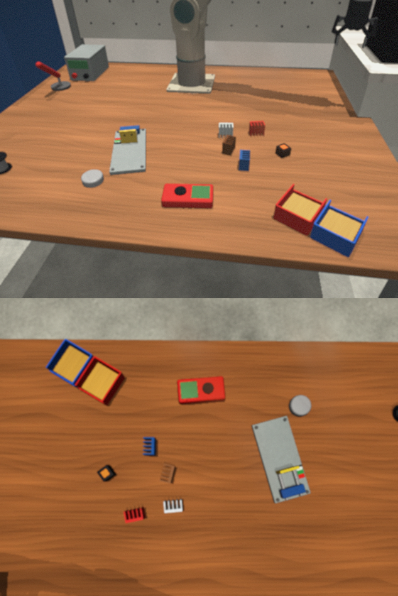

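```bash
cat > h.py <<'E'
from cell import ctrl
import cv2,numpy as np
def look(n):
    c=ctrl.get_calibration(n); im,d=ctrl.get_image(n); return im,d,c["intrinsics"],c["T"]
def cloud(d,K,T):
    v,u=np.mgrid[:d.shape[0],:d.shape[1]]
    P=np.stack([(u-K[0,2])/K[0,0]*d,(v-K[1,2])/K[1,1]*d,d],-1)
    return P@T[:3,:3].T+T[:3,3]
def fish(uv,dep,K,T):
    m=np.array([(uv[0]-K[0,2])/K[0,0],(uv[1]-K[1,2])/K[1,1]]);r=np.hypot(*m)
    p=np.r_[m/max(r,1e-9)*np.tan(r),1]*dep
    return T[:3,:3]@p+T[:3,3]
def onplane(uv,z,K,T):
    r=T[:3,:3]@np.array([(uv[0]-K[0,2])/K[0,0],(uv[1]-K[1,2])/K[1,1],1]);return T[:3,3]+r*(z-T[2,3])/r[2]
def rect(p):
    (c,s,a)=cv2.minAreaRect(p[:,:2].astype(np.float32));return np.round(c,1),np.round(s,1),round(a,1)
E
python3 - <<'E'
from h import *
for n in("top","scene"):
    im,d,K,T=look(n);W=cloud(d,K,T)
    for q in("heatsink","fixture","plate"):
        for r in ctrl.regions_of(n,q):
            p=W[r["region"]&(d>0)];z=p[:,2]
            if len(p)<20: continue
            zt=np.percentile(z,95);t=p[(z>zt-4)&(z<zt+6)] if q!="fixture" else p[abs(z-14)<4]
            print(n,q,np.round(r["uv"]),round(r["confidence"],2),im[r["region"]].mean(0).round(),len(p),"zt",zt.round(1),"mean",p.mean(0).round(1),rect(t) if len(t)>4 else "")
    for q in("green","pointer","plate","fixture"):
        for r in ctrl.place_of(n,q)[:1]: print(n,q,onplane(r["uv"],0 if q=="fixture" else 14,K,T).round(1),round(r["confidence"],2))
    if n=="top":
        a=cv2.resize(im[190:345,160:290],None,fx=4,fy=4)[:600];b=cv2.resize(im[150:300,340:450],None,fx=4,fy=4)
        cv2.imwrite("pics/crop1.png",cv2.resize(np.hstack([a,b]),None,fx=.8,fy=.8))
    b=cv2.Canny(im,0,0)
E
```

```text
top heatsink [188. 304.] 0.93 [ 29.  37. 144.] 547 zt 45.9 mean [417.1 307.1  30.1] (array([418.4, 306.6]), array([31.8, 50.6]), 10.8)
top heatsink [242. 294.] 0.88 [155. 159. 164.] 378 zt 46.1 mean [441.7 198.7  32.1] (array([443.5, 196.9]), array([31.7, 49.9]), 6.0)
top heatsink [237. 249.] 0.54 [ 49.  83. 134.] 276 zt 45.9 mean [530.9 210.   31. ] (array([535.1, 212.5]), array([29.2, 49.8]), 76.3)
top fixture [396. 229.] 0.79 [141. 148. 143.] 5897 zt 37.8 mean [ 577.1 -117.1   16.8] (array([ 578.4, -119.5]), array([239.4, 110.1]), 15.4)
top plate [406. 247.] 0.83 [102. 159. 170.] 258 zt 64.8 mean [ 531.4 -130.6   43.3] (array([ 545.7, -128.7]), array([ 7.8, 55.3]), 14.5)
top green [ 537.6 -179.4   14. ] 0.83
top pointer [ 565.8 -186.    14. ] 0.93
top plate [ 554.5 -123.    14. ] 0.58
top fixture [ 556.8 -127.2    0. ] 0.9
scene heatsink [364. 178.] 0.94 [ 45.  60. 135.] 401 zt 44.9 mean [421.3 305.6  27.5] (array([420.1, 304.5]), array([35.1, 49.3]), 11.4)
scene heatsink [316. 183.] 0.59 [128. 135. 137.] 348 zt 45.1 mean [443.4 195.5  26.6] (array([447., 196.]), array([35.5, 47.9
[... 161 characters left out ...]
. 210.] 0.8 [149. 162. 161.] 3061 zt 49.6 mean [ 597.9 -115.2   17.8] (array([ 583.1, -121. ]), array([239.6, 110.3]), 15.4)
scene plate [181. 191.] 0.91 [ 56. 115. 133.] 429 zt 63.2 mean [ 549.8 -129.5   41.6] (array([ 548.9, -130. ]), array([11.7, 54.2]), 16.5)
scene plate [181. 215.] 0.62 [149. 162. 161.] 3058 zt 49.7 mean [ 598.9 -114.9   17.9] (array([ 550.5, -129.8]), array([ 7.1, 55.7]), 17.3)
scene plate [315. 182.] 0.27 [128. 135. 136.] 334 zt 45.1 mean [443.8 195.4  27.3] (array([469.4, 198. ]), array([80.6, 47.7]), 5.2)
scene green [ 545.  -169.7   14. ] 0.58
scene pointer [ 552.5 -185.3   14. ] 0.63
scene plate [ 541.6 -132.    14. ] 0.95
scene fixture [ 569.5 -127.8    0. ] 0.77
```

View pics/crop1.png

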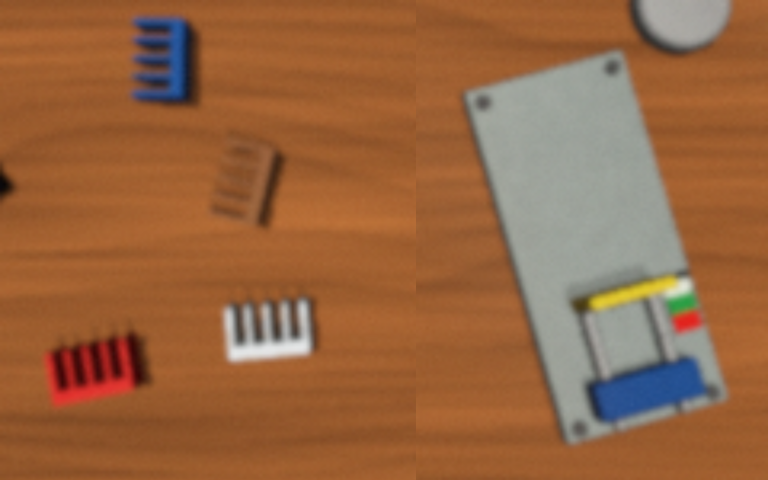

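The silver sink at top-image pixel (242, 294) is the one meant. The red (188, 304) and brown (237, 249) look-alikes and the blue one (about (212, 209)) don't fit "bare aluminium". The crop shows silver fins pointing away from the robot and the flat face toward it. By both cameras the fixture's +x heads at about 195° in the world, towards the robot. That contradicts the text's "world -y", so I'll check it with the wrist camera.

Emit:
send_rows:
  rows:
    - {"x": 2.2, "y": -3.3, "z": 0, "roll": 4, "claw": 0}
    - {"x": 4.4, "y": -6.6, "z": 0, "roll": 8, "claw": 0}
    - {"x": 6.6, "y": -9.9, "z": 0, "roll": 12, "claw": 0}
    - {"x": 8.8, "y": -13.2, "z": 0, "roll": 16, "claw": 0}
    - {"x": 11, "y": -16.5, "z": 0, "roll": 20, "claw": 0}

```text
clock: 1.92
eef_pos: [268.9, 463.9, 205.3]
tool_rot: [3.141, 0.0, -3.034]
force: [0.3, -0.3, 0.1]
width: 85.2
```

Emit:
send_rows:
  rows:
    - {"x": 2.2, "y": -3.3, "z": 0, "claw": 0}
    - {"x": 4.4, "y": -6.6, "z": 0, "claw": 0}
    - {"x": 6.6, "y": -9.9, "z": -1, "claw": 0}
    - {"x": 8.8, "y": -13.2, "z": -2, "claw": 0}
    - {"x": 11, "y": -16.5, "z": -3, "claw": 0}

```text
$.rows[0]: bad value
```

Emit:
send_rows:
  rows:
    - {"x": 2.2, "y": -3.3, "z": 0, "roll": 0, "claw": 0}
    - {"x": 4.4, "y": -6.6, "z": 0, "roll": 0, "claw": 0}
    - {"x": 6.6, "y": -9.9, "z": -1, "roll": 0, "claw": 0}
    - {"x": 8.8, "y": -13.2, "z": -2, "roll": 0, "claw": 0}
    - {"x": 11, "y": -16.5, "z": -3, "roll": 0, "claw": 0}

```text
clock: 2.33
eef_pos: [379.2, 299.1, 175.4]
tool_rot: [3.141, 0.001, -3.038]
force: [1.0, 0.9, -0.2]
width: 85.1
```

Emit:
send_rows:
  rows:
    - {"x": 2.2, "y": -3.3, "z": 0, "roll": 0, "claw": 0}
    - {"x": 4.4, "y": -6.6, "z": 0, "roll": 0, "claw": 0}
    - {"x": 6.5, "y": -10.2, "z": -1, "roll": 0, "claw": 0}
    - {"x": 6.5, "y": -10.2, "z": -3, "roll": 0, "claw": 0}

```text
clock: 2.67
eef_pos: [449.8, 190.4, 146.9]
tool_rot: [-3.139, 0.008, -3.051]
force: [-0.4, -0.9, -0.2]
width: 85.7
```

```bash
cat > w.py <<'E'
from h import *
import sys
im,d,K,T=look("wrist")
s=ctrl.read_state();print(np.round(s["eef_pos"],1),np.round(s["tool_rot"],3),s["clock"],"f",np.round(s["force"],1))
print(K.round(1).tolist(),T.round(3).tolist())
v,u=np.mgrid[:420,:560];mx=(u-K[0,2])/K[0,0];my=(v-K[1,2])/K[1,1];r=np.hypot(mx,my)+1e-9
k=np.where(r<1.45,np.tan(np.minimum(r,1.45))/r,0)
W=np.stack([mx*k*d,my*k*d,d],-1)@T[:3,:3].T+T[:3,3]
np.save("pics/W.npy",W)
for q in sys.argv[2:]:
    for g in ctrl.regions_of("wrist",q):
        p=W[g["region"]&(d>0)&(r<1.3)]
        if len(p)<20: continue
        zt=np.percentile(p[:,2],90);t=p[abs(p[:,2]-zt)<4]
        print(q,np.round(g["uv"]),round(g["confidence"],2),im[g["region"]].mean(0).round(),len(p),"zt",zt.round(1),rect(t))
cv2.imwrite(f"pics/{sys.argv[1]}.png",im)
E
python3 w.py w1 heatsink
```

```text
[444.8 192.6 142.6] [-3.138e+00 -1.000e-03 -3.048e+00] 2.7167 f [-0.8 -0.1 -2.5]
[[325.2, 0.0, 275.7], [0.0, 325.2, 206.0], [0.0, 0.0, 1.0]] [[-0.091, 0.944, 0.316, 369.681], [0.996, 0.088, 0.026, 183.303], [-0.003, 0.317, -0.948, 315.553], [0.0, 0.0, 0.0, 1.0]]
heatsink [285. 178.] 0.95 [133. 137. 141.] 1783 zt 46.3 (array([445.2, 196. ]), array([32. , 50.1]), 5.5)
heatsink [292. 274.] 0.95 [ 36.  63. 105.] 2330 zt 46.0 (array([537. , 213.1]), array([32.3, 51.8]), 76.0)
heatsink [400. 168.] 0.87 [ 35.  40. 175.] 2370 zt 46.0 (array([419.1, 305.7]), array([31.6, 51.4]), 12.0)
```

View pics/w1.png

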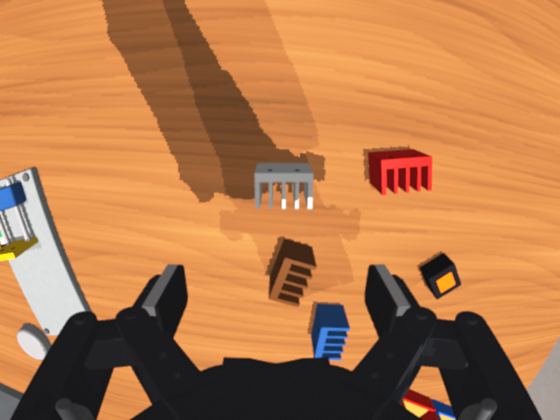

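The wrist view at (285, 178) agrees with the top camera, so the frames are sound and the fixture really does point towards the robot. I'm descending to grip.

Emit:
send_rows:
  rows:
    - {"x": 0.2, "y": -0.2, "z": -3.5, "roll": 0, "claw": 0}
    - {"x": 0.2, "y": -0.2, "z": -7, "roll": 0, "claw": 0}
    - {"x": 0.2, "y": -0.2, "z": -10, "roll": 0, "claw": 0}
    - {"x": 0.2, "y": -0.2, "z": -12, "roll": 0, "claw": 0}
    - {"x": 0.2, "y": -0.2, "z": -13, "roll": 0, "claw": 0}

```text
clock: 3.18
eef_pos: [443.5, 197.7, 13.5]
tool_rot: [-3.141, -0.003, -3.036]
force: [0.2, -0.3, -0.1]
width: 85.4
```

Emit:
send_rows:
  rows:
    - {"x": 0, "y": 0, "z": 0, "roll": 0, "claw": 0}
    - {"x": 0, "y": 0, "z": 0, "roll": 0, "claw": 0.2}
    - {"x": 0, "y": 0, "z": 0, "roll": 0, "claw": 0.3}
    - {"x": 0, "y": 0, "z": 0, "roll": 0, "claw": 0.45}
    - {"x": 0, "y": 0, "z": 0, "roll": 0, "claw": 0.6}

```text
clock: 3.6
eef_pos: [446.5, 197.3, 17.4]
tool_rot: [3.14, 0.003, -3.038]
force: [-2.6, 0.0, 27.9]
width: 38.6
```

Emit:
send_rows:
  rows:
    - {"x": 0, "y": 0, "z": 0, "roll": 0, "claw": 0.8}
    - {"x": 0, "y": 0, "z": 0, "roll": 0, "claw": 1}
    - {"x": 0, "y": 0, "z": 0, "roll": 0, "claw": 1}
    - {"x": 0, "y": 0, "z": 0, "roll": 0, "claw": 1}
    - {"x": 0, "y": 0, "z": 0, "roll": 0, "claw": 1}

```text
clock: 4.02
eef_pos: [447.7, 197.6, 17.7]
tool_rot: [3.139, 0.006, -3.039]
force: [0.1, -1.8, 15.2]
width: 21.7
```

```bash
python3 w.py w2 heatsink
```

```text
[447.6 197.6  17.7] [ 3.139  0.006 -3.039] 4.0667 f [ 0.3 -0.4 14.3]
[[325.2, 0.0, 275.7], [0.0, 325.2, 206.0], [0.0, 0.0, 1.0]] [[-0.103, 0.944, 0.314, 368.007], [0.995, 0.098, 0.035, 188.678], [0.002, 0.316, -0.949, 186.58], [0.0, 0.0, 0.0, 1.0]]
heatsink [274. 233.] 0.9 [145. 148. 148.] 5115 zt 46.2 (array([444.5, 196.8]), array([32.3, 49.9]), 5.0)
heatsink [456. 220.] 0.86 [ 32.  36. 174.] 6888 zt 45.9 (array([419.6, 305.8]), array([32.9, 51.9]), 11.2)
heatsink [282. 344.] 0.78 [29. 48. 79.] 1801 zt 40.5 (array([512. , 210.5]), array([11.6, 24.5]), 18.0)
```

View pics/w2.png

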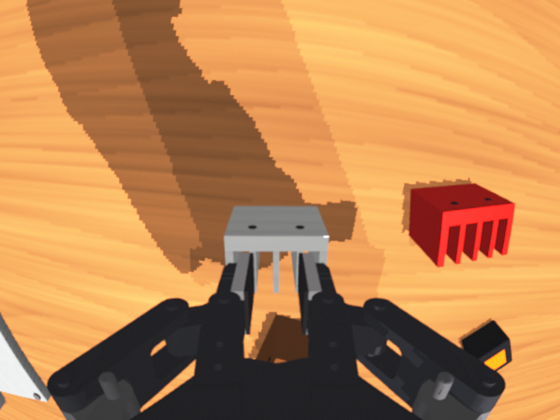

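```bash
python3 - <<'E'
from h import *
im=cv2.imread("pics/w2.png");W=np.load("pics/W.npy")
cv2.imwrite("pics/c2.png",cv2.resize(im[195:345,185:370],None,fx=4,fy=4,interpolation=cv2.INTER_CUBIC))
for r in range(240,345,12):
    print(r,[(c,*W[r,c].round().astype(int)) for c in (228,238,246,254,265,277,300,310,320)])
E
```

```text
240 [(228, np.int64(434), np.int64(173), np.int64(46)), (238, np.int64(433), np.int64(178), np.int64(46)), (246, np.int64(433), np.int64(181), np.int64(45)), (254, np.int64(432), np.int64(185), np.int64(47)), (265, np.int64(432), np.int64(191), np.int64(45)), (277, np.int64(432), np.int64(196), np.int64(46)), (300, np.int64(430), np.int64(207), np.int64(46)), (310, np.int64(430), np.int64(212), np.int64(47)), (320, np.int64(429), np.int64(217), np.int64(46))]
252 [(228, np.int64(440), np.int64(173), np.int64(46)), (238, np.int64(451), np.int64(176), np.int64(25)), (246, np.int64(462), np.int64(180), np.int64(1)), (254, np.int64(439), np.int64(186), np.int64(46)), (265, np.int64(461), np.int64(192), np.int64(0)), (277, np.int64(438), np.int64(197), np.int64(46)), (300, np.int64(437), np.int64(208), np.int64(45)), (310, np.int64(453), np.int64(219), np.int64(11)), (320, np.int64(436), np.int64(218), np.int64(45))]
264 [(228, np.int64(443), np.int64(174), np.int64(53)), (238, np.int64(440), np.int64(179), np.int64(58)), (246, np.int64(438), np.int64(183), np.int64(60)), (254, np.int64(4
[... 2367 characters left out ...]
, np.int64(197), np.int64(1)), (277, np.int64(509), np.int64(205), np.int64(13)), (300, np.int64(513), np.int64(221), np.int64(5)), (310, np.int64(436), np.int64(207), np.int64(101)), (320, np.int64(430), np.int64(209), np.int64(109))]
336 [(228, np.int64(432), np.int64(182), np.int64(115)), (238, np.int64(432), np.int64(185), np.int64(115)), (246, np.int64(533), np.int64(184), np.int64(1)), (254, np.int64(532), np.int64(190), np.int64(0)), (265, np.int64(531), np.int64(198), np.int64(1)), (277, np.int64(510), np.int64(205), np.int64(24)), (300, np.int64(514), np.int64(221), np.int64(18)), (310, np.int64(439), np.int64(208), np.int64(105)), (320, np.int64(429), np.int64(208), np.int64(115))]
```

View pics/c2.png

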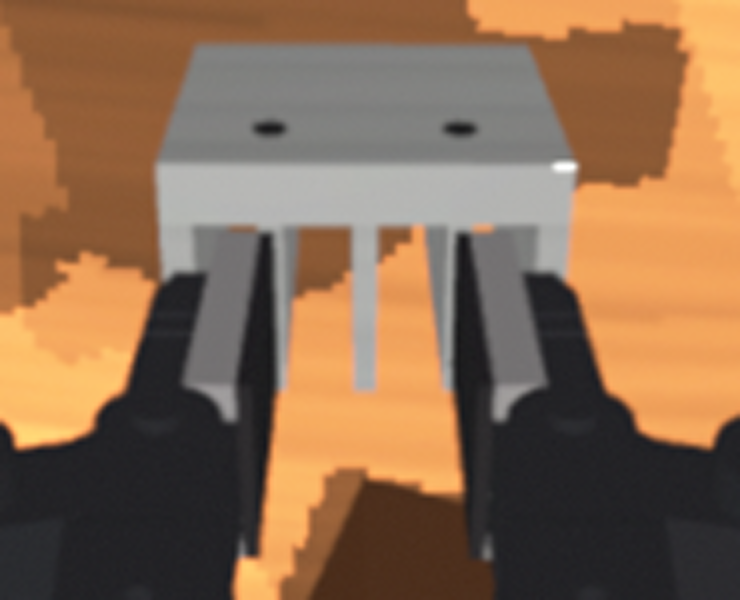

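The crop shows the fingertips closed on top of the fins instead of down the sides: at crop rows around 230 the pads end at z≈50 mm. So the real tips lie about 39 mm higher than `tcp_to_tips` implies. The sink hasn't moved. I'll lift, open and measure the tips directly.

Emit:
send_rows:
  rows:
    - {"x": 0, "y": 0, "z": 1, "roll": 0, "claw": 0.8}
    - {"x": 0, "y": 0, "z": 2.5, "roll": 0, "claw": 0.5}
    - {"x": 0, "y": 0, "z": 4, "roll": 0, "claw": 0}
    - {"x": 0, "y": 0, "z": 4, "roll": 0, "claw": 0}
    - {"x": 0, "y": 0, "z": 4, "roll": 0, "claw": 0}

```text
clock: 4.53
eef_pos: [446.0, 196.8, 56.6]
tool_rot: [3.141, 0.003, -3.038]
force: [-0.7, -0.0, -0.6]
width: 68.3
```

Emit:
send_rows:
  rows:
    - {"x": 0, "y": 0, "z": 0, "roll": 0, "claw": 0}
    - {"x": 0, "y": 0, "z": 0, "roll": 0, "claw": 0}
    - {"x": 0, "y": 0, "z": 0, "roll": 0, "claw": 0}

```text
clock: 4.78
eef_pos: [444.6, 196.2, 54.7]
tool_rot: [-3.141, -0.001, -3.038]
force: [-0.1, 1.1, -0.4]
width: 85.6
```

```bash
python3 w.py w3 heatsink; python3 - <<'E'
from h import *
W=np.load("pics/W.npy");s=ctrl.read_state();e=s["eef_pos"];print(s["width"])
D=W-e
# finger points: within 130mm of the TCP laterally, dark/gripper region above sink top
for side in(-1,1):
    m=(abs(D[...,0])<25)&(D[...,1]*side>30)&(D[...,1]*side<75)&(W[...,2]>8)&(D[...,2]<110)&(np.mgrid[:420,:560][0]>200)
    p=D[m];print(side,len(p))
    if len(p):
        for z in range(int(p[:,2].min())-1,60,6):
            q=p[(p[:,2]>=z)&(p[:,2]<z+6)]
            if len(q):print(z,len(q),q.min(0).round(),q.max(0).round())
E
```

```text
[444.7 196.3  54.7] [-3.141e+00 -1.000e-03 -3.038e+00] 4.8333 f [-0.  -0.1  0.6]
[[325.2, 0.0, 275.7], [0.0, 325.2, 206.0], [0.0, 0.0, 1.0]] [[-0.104, 0.946, 0.307, 366.147], [0.995, 0.099, 0.032, 187.872], [-0.001, 0.309, -0.951, 224.062], [0.0, 0.0, 0.0, 1.0]]
heatsink [286. 330.] 0.94 [33. 57. 97.] 3364 zt 45.8 (array([530.9, 214.9]), array([33.2, 40.3]), 77.2)
heatsink [263. 220.] 0.78 [138. 142. 145.] 4185 zt 46.1 (array([446.4, 188.7]), array([50.2, 32.5]), 89.4)
heatsink [434. 206.] 0.59 [ 31.  36. 171.] 4911 zt 45.9 (array([419.7, 305.8]), array([32.9, 51.3]), 11.2)
84.71161707237175
-1 9143
-32 9 [-14. -32. -32.] [-14. -30. -26.]
-26 11 [-14. -32. -26.] [-14. -30. -20.]
-20 12 [-15. -32. -20.] [-14. -30. -15.]
-14 212 [-15. -33. -14.] [ 18. -30.  -8.]
-8 8 [-14. -32.  -8.] [ 17. -30.  -7.]
34 3 [ -2. -43.  40.] [ 11. -42.  40.]
40 187 [ -7. -50.  40.] [ 16. -42.  46.]
46 316 [ -7. -57.  46.] [ 16. -41.  52.]
52 356 [ -7. -57.  52.] [ 16. -41.  58.]
58 410 [ -7. -57.  58.] [ 16. -41.  64.]
1 8591
38 113 [-15.  41.  40.] [ 7. 47. 44.]
44 284 [-16.  41.  44.] [ 7. 54. 50.]
50 349 [-17.  41.  50.] [ 7. 55. 56.]
56 394 [-16.  41.  56.] [ 8. 55. 62.]
```

Measured: the open tips sit 40 mm above the TCP. The sink was also nudged to (446.4, 188.7) and turned to about 179.4°. I'm realigning and going down with that offset.

Emit:
send_rows:
  rows:
    - {"x": 0.1, "y": -0.8, "z": 0, "roll": -6.4, "claw": 0}
    - {"x": 0.1, "y": -0.8, "z": 0, "roll": -6.4, "claw": 0}
    - {"x": 0.1, "y": -0.8, "z": -3, "roll": -6.4, "claw": 0}
    - {"x": 0.1, "y": -0.8, "z": -6, "roll": -6.4, "claw": 0}
    - {"x": 0.1, "y": -0.8, "z": -8, "roll": -6.4, "claw": 0}

```text
clock: 5.3
eef_pos: [444.4, 187.8, -20.3]
tool_rot: [-3.137, -0.005, 3.136]
force: [-0.8, -1.1, -0.6]
width: 85.5
```

Emit:
send_rows:
  rows:
    - {"x": 0, "y": 0, "z": 0, "roll": 0, "claw": 0}
    - {"x": 0, "y": 0, "z": 0, "roll": 0, "claw": 0.1}
    - {"x": 0, "y": 0, "z": 0, "roll": 0, "claw": 0.2}
    - {"x": 0, "y": 0, "z": 0, "roll": 0, "claw": 0.3}
    - {"x": 0, "y": 0, "z": 0, "roll": 0, "claw": 0.4}

```text
clock: 5.72
eef_pos: [447.1, 188.0, -16.6]
tool_rot: [-3.139, 0.0, 3.134]
force: [-0.7, 1.4, 2.0]
width: 51.7
```

Emit:
send_rows:
  rows:
    - {"x": 0, "y": 0, "z": 0, "roll": 0, "claw": 0.6}
    - {"x": 0, "y": 0, "z": 0, "roll": 0, "claw": 0.8}
    - {"x": 0, "y": 0, "z": 0, "roll": 0, "claw": 1}
    - {"x": 0, "y": 0, "z": 0, "roll": 0, "claw": 1}
    - {"x": 0, "y": 0, "z": 0, "roll": 0, "claw": 1}

```text
clock: 6.13
eef_pos: [447.2, 188.1, -16.4]
tool_rot: [-3.139, 0.0, 3.134]
force: [0.2, 0.2, 5.0]
width: 49.3
```

```bash
python3 w.py w4 heatsink
```

```text
[447.2 188.1 -16.4] [-3.139  0.     3.134] 6.1833 f [-0.4  0.5  5.9]
[[325.2, 0.0, 275.7], [0.0, 325.2, 206.0], [0.0, 0.0, 1.0]] [[0.007, 0.951, 0.311, 367.986], [1.0, -0.006, -0.005, 188.869], [-0.003, 0.311, -0.951, 152.862], [0.0, 0.0, 0.0, 1.0]]
heatsink [503. 224.] 0.97 [ 28.  31. 163.] 9247 zt 45.7 (array([419.8, 305.1]), array([33.3, 51.1]), 11.9)
heatsink [274. 273.] 0.66 [141. 143. 145.] 10219 zt 46.0 (array([446.4, 187.6]), array([50.7, 33.9]), 89.4)
heatsink [315. 353.] 0.52 [31. 50. 81.] 327 zt 9.1 (array([510.8, 211.6]), array([ 6.2, 19.9]), 2.5)
```

Emit:
send_rows:
  rows:
    - {"x": 0, "y": 0, "z": 2, "roll": 0, "claw": 1}
    - {"x": 0, "y": 0, "z": 5, "roll": 0, "claw": 1}
    - {"x": 0, "y": 0, "z": 8, "roll": 0, "claw": 1}
    - {"x": 1.2, "y": -2.5, "z": 9, "roll": 3, "claw": 1}
    - {"x": 2.8, "y": -6, "z": 9, "roll": 6, "claw": 1}

```text
clock: 6.65
eef_pos: [475.9, 132.0, 75.9]
tool_rot: [3.141, 0.005, -3.034]
force: [2.6, -0.7, -1.0]
width: 49.1
```

Emit:
send_rows:
  rows:
    - {"x": 1.4, "y": -3, "z": 0, "roll": 2, "claw": 1}
    - {"x": 2.8, "y": -6, "z": 0, "roll": 4, "claw": 1}
    - {"x": 4.2, "y": -9, "z": 0, "roll": 6, "claw": 1}
    - {"x": 5.6, "y": -12, "z": 0, "roll": 8, "claw": 1}
    - {"x": 7, "y": -15, "z": 0, "roll": 10, "claw": 1}

```text
clock: 7.07
eef_pos: [544.6, -24.0, 73.0]
tool_rot: [-3.138, -0.001, -2.869]
force: [0.8, 0.8, -1.8]
width: 49.4
```

Emit:
send_rows:
  rows:
    - {"x": 1.4, "y": -3, "z": 0, "roll": 0, "claw": 1}
    - {"x": 2.8, "y": -6, "z": 0, "roll": 0, "claw": 1}
    - {"x": 4.2, "y": -8.5, "z": -1, "roll": 0, "claw": 1}
    - {"x": 4.6, "y": -9.5, "z": -2, "roll": 0, "claw": 1}
    - {"x": 4.6, "y": -9.5, "z": -2, "roll": 0, "claw": 1}

```text
clock: 7.48
eef_pos: [589.5, -121.9, 50.8]
tool_rot: [-3.137, -0.004, -2.876]
force: [0.4, -1.3, -1.3]
width: 49.2
```

Emit:
send_rows:
  rows:
    - {"x": 0, "y": 0, "z": 0, "roll": 0, "claw": 1}
    - {"x": 0, "y": 0, "z": 0, "roll": 0, "claw": 1}
    - {"x": 0, "y": 0, "z": 0, "roll": 0, "claw": 1}

```text
clock: 7.73
eef_pos: [590.2, -115.1, 52.9]
tool_rot: [-3.139, -0.001, -2.868]
force: [-0.6, 0.7, -1.8]
width: 49.5
```

```bash
python3 w.py w5 heatsink plate fixture; python3 - <<'E'
from h import *
for q in("green","pointer","plate"):
  for r in ctrl.place_of("wrist",q)[:2]:print(q,np.round(r["uv"]),r["confidence"])
E
```

```text
[ 590.3 -115.3   53. ] [-3.139e+00 -1.000e-03 -2.868e+00] 7.7833 f [ 0.7  0.4 -1.2]
[[325.2, 0.0, 275.7], [0.0, 325.2, 206.0], [0.0, 0.0, 1.0]] [[-0.271, 0.915, 0.298, 514.088], [0.962, 0.259, 0.081, -136.4], [-0.003, 0.309, -0.951, 222.331], [0.0, 0.0, 0.0, 1.0]]
heatsink [274. 276.] 0.9 [122. 124. 123.] 9921 zt 115.3 (array([ 589.5, -115.7]), array([33.8, 50. ]), 15.2)
plate [267. 156.] 0.81 [ 87. 144. 161.] 5631 zt 64.9 (array([ 547.3, -129.7]), array([ 8.4, 56.2]), 15.4)
fixture [270. 140.] 0.79 [147. 148. 144.] 37965 zt 39.0 (array([ 509. , -140.5]), array([72.2, 70.3]), 15.8)
green [207. 131.] 0.69
pointer [193. 156.] 0.7
plate [270. 162.] 0.8
```

View pics/w5.png

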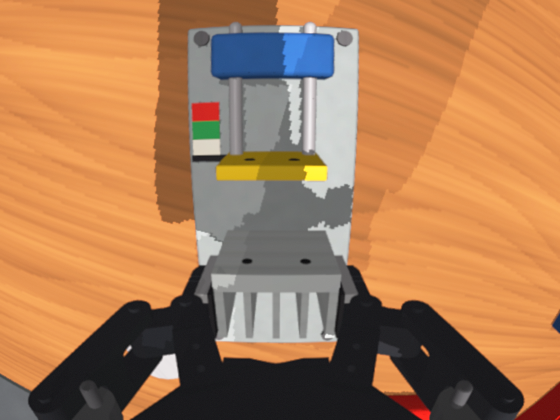

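The picture shows the gripped sink at (275, 270) and the plate at (270, 165), with the scale at (205, 130) on the fixture's +y side. The sink is square to the plate, 24 mm clear and 2.3 mm off-centre. I'm correcting that and lowering.

Emit:
send_rows:
  rows:
    - {"x": 0.06, "y": -0.22, "z": -1.5, "roll": 0.2, "claw": 1}
    - {"x": 0.06, "y": -0.22, "z": -3, "roll": 0.2, "claw": 1}
    - {"x": 0.06, "y": -0.22, "z": -4, "roll": 0.2, "claw": 1}
    - {"x": 0.06, "y": -0.22, "z": -4.7, "roll": 0.2, "claw": 1}
    - {"x": 0.06, "y": -0.22, "z": -5.2, "roll": 0.2, "claw": 1}

```text
clock: 8.5
eef_pos: [590.5, -119.5, -0.5]
tool_rot: [-3.139, -0.003, -2.867]
force: [0.3, -0.3, -1.1]
width: 49.3
```

Emit:
send_rows:
  rows:
    - {"x": 0, "y": 0, "z": 0, "roll": 0, "claw": 1}
    - {"x": 0, "y": 0, "z": -0.1, "roll": 0, "claw": 1}
    - {"x": 0, "y": 0, "z": -0.2, "roll": 0, "claw": 1}
    - {"x": 0, "y": 0, "z": -0.3, "roll": 0, "claw": 1}
    - {"x": 0, "y": 0, "z": -0.3, "roll": 0, "claw": 1}

```text
clock: 8.92
eef_pos: [591.3, -119.7, -2.3]
tool_rot: [-3.138, -0.001, -2.867]
force: [0.2, 0.1, -1.2]
width: 49.4
```

```bash
python3 w.py w6 heatsink plate
```

```text
[ 591.3 -119.7   -2.3] [-3.138e+00 -1.000e-03 -2.867e+00] 8.9667 f [ 1.3 -0.3 -0.8]
[[325.2, 0.0, 275.7], [0.0, 325.2, 206.0], [0.0, 0.0, 1.0]] [[-0.272, 0.915, 0.299, 515.168], [0.962, 0.26, 0.08, -140.839], [-0.004, 0.309, -0.951, 167.099], [0.0, 0.0, 0.0, 1.0]]
heatsink [275. 273.] 0.74 [127. 129. 128.] 9888 zt 60.0 (array([ 590.6, -119.9]), array([34. , 49.9]), 16.1)
plate [275. 181.] 0.7 [ 76. 141. 159.] 11718 zt 64.8 (array([ 547.3, -129.9]), array([ 8.6, 56.2]), 15.5)
```

Emit:
send_rows:
  rows:
    - {"x": -0.05, "y": 0.18, "z": 0, "roll": -0.2, "claw": 1}
    - {"x": -0.05, "y": 0.18, "z": -0.1, "roll": -0.2, "claw": 1}
    - {"x": -0.05, "y": 0.18, "z": -0.15, "roll": -0.2, "claw": 1}
    - {"x": -0.05, "y": 0.18, "z": -0.15, "roll": -0.2, "claw": 1}
    - {"x": -0.05, "y": 0.18, "z": -0.15, "roll": -0.2, "claw": 1}

```text
clock: 9.48
eef_pos: [590.8, -118.3, -2.4]
tool_rot: [-3.137, -0.001, -2.871]
force: [-2.8, -0.3, 12.3]
width: 49.2
```

```bash
python3 w.py w7 heatsink plate
```

```text
[ 590.8 -118.3   -2.4] [-3.137e+00 -1.000e-03 -2.871e+00] 9.5333 f [-2.9 -0.9 12.8]
[[325.2, 0.0, 275.7], [0.0, 325.2, 206.0], [0.0, 0.0, 1.0]] [[-0.268, 0.916, 0.299, 514.555], [0.963, 0.256, 0.078, -138.955], [-0.005, 0.309, -0.951, 167.022], [0.0, 0.0, 0.0, 1.0]]
heatsink [274. 272.] 0.76 [127. 129. 128.] 10122 zt 60.0 (array([ 589.9, -118.3]), array([33.9, 50.7]), 16.0)
plate [271. 182.] 0.64 [ 75. 141. 159.] 11641 zt 64.9 (array([ 547.5, -130. ]), array([ 9., 56.]), 15.6)
```

The sink is down on the bed with 12.8 N and centred within about 0.1 mm, with a 24 mm gap. I'm sliding along the fixture's +x, slowly.

Emit:
send_rows:
  rows:
    - {"x": -0.48, "y": -0.13, "z": 0, "roll": 0, "claw": 1}
    - {"x": -0.96, "y": -0.27, "z": 0, "roll": 0, "claw": 1}
    - {"x": -1.45, "y": -0.4, "z": 0, "roll": 0, "claw": 1}
    - {"x": -1.83, "y": -0.5, "z": 0, "roll": 0, "claw": 1}
    - {"x": -2.1, "y": -0.58, "z": 0, "roll": 0, "claw": 1}

```text
clock: 10.05
eef_pos: [573.5, -122.9, -2.3]
tool_rot: [-3.136, 0.006, -2.87]
force: [4.5, 0.6, 5.3]
width: 49.2
```

```bash
python3 w.py w8 heatsink plate
```

```text
[ 572.9 -123.1   -2.3] [-3.137  0.006 -2.871] 10.1 f [3.5 0.7 6.4]
[[325.2, 0.0, 275.7], [0.0, 325.2, 206.0], [0.0, 0.0, 1.0]] [[-0.269, 0.913, 0.306, 496.013], [0.963, 0.257, 0.08, -143.911], [-0.005, 0.316, -0.949, 166.53], [0.0, 0.0, 0.0, 1.0]]
heatsink [274. 290.] 0.79 [142. 145. 144.] 5998 zt 60.3 (array([ 569.9, -123.9]), array([38.5, 50.3]), 16.2)
plate [273. 223.] 0.74 [ 71. 135. 154.] 12654 zt 64.7 (array([ 547., -130.]), array([ 9.2, 55.5]), 14.7)
```

Emit:
send_rows:
  rows:
    - {"x": -0.2, "y": -0.05, "z": 0, "roll": 0, "claw": 1}
    - {"x": -0.4, "y": -0.11, "z": 0, "roll": 0, "claw": 1}
    - {"x": -0.6, "y": -0.16, "z": 0, "roll": 0, "claw": 1}
    - {"x": -0.8, "y": -0.22, "z": 0, "roll": 0, "claw": 1}
    - {"x": -1, "y": -0.28, "z": 0, "roll": 0, "claw": 1}

```text
clock: 10.62
eef_pos: [565.2, -125.2, -2.2]
tool_rot: [-3.136, 0.009, -2.87]
force: [6.8, 1.7, 3.7]
width: 49.1
```

Emit:
send_rows:
  rows:
    - {"x": -0.2, "y": -0.05, "z": 0, "roll": 0, "claw": 1}
    - {"x": -0.4, "y": -0.11, "z": 0, "roll": 0, "claw": 1}
    - {"x": -0.4, "y": -0.11, "z": 0, "roll": 0, "claw": 1}

```text
clock: 10.87
eef_pos: [561.6, -126.2, -2.2]
tool_rot: [-3.136, 0.01, -2.87]
force: [7.0, 0.6, 3.8]
width: 49.5
```

```bash
python3 w.py w9 heatsink plate
```

```text
[ 561.6 -126.2   -2.2] [-3.136  0.01  -2.869] 10.9167 f [6.4 1.  3.2]
[[325.2, 0.0, 275.7], [0.0, 325.2, 206.0], [0.0, 0.0, 1.0]] [[-0.27, 0.912, 0.309, 483.516], [0.963, 0.257, 0.081, -147.37], [-0.006, 0.32, -0.948, 166.289], [0.0, 0.0, 0.0, 1.0]]
heatsink [273. 301.] 0.61 [149. 152. 152.] 4247 zt 60.4 (array([ 560.4, -126.5]), array([33.3, 49.8]), 16.1)
heatsink [144. 398.] 0.19 [150. 149. 153.] 819 zt 23.1 (array([ 726.1, -199.1]), array([13. , 45.5]), 59.4)
plate [272. 236.] 0.78 [ 72. 135. 154.] 13196 zt 64.6 (array([ 540.7, -131.4]), array([ 9.2, 56.2]), 15.4)
```

View pics/w9.png

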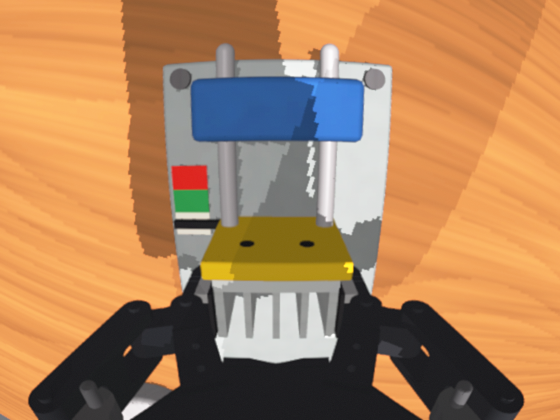

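The sink is flush on the plate and the pointer at (195, 224) is at about 6.5 mm, still in the white. I'm continuing about 11.5 mm with slightly more downward bias.

Emit:
send_rows:
  rows:
    - {"x": -0.2, "y": -0.05, "z": -0.04, "roll": 0, "claw": 1}
    - {"x": -0.4, "y": -0.11, "z": -0.08, "roll": 0, "claw": 1}
    - {"x": -0.6, "y": -0.16, "z": -0.1, "roll": 0, "claw": 1}
    - {"x": -0.8, "y": -0.21, "z": -0.1, "roll": 0, "claw": 1}
    - {"x": -1, "y": -0.27, "z": -0.1, "roll": 0, "claw": 1}

```text
clock: 11.43
eef_pos: [555.7, -127.8, -2.1]
tool_rot: [-3.135, 0.017, -2.869]
force: [11.9, 3.1, 5.8]
width: 48.9
```

Emit:
send_rows:
  rows:
    - {"x": -0.1, "y": -0.03, "z": 0, "roll": 0, "claw": 1}
    - {"x": -0.1, "y": -0.03, "z": 0, "roll": 0, "claw": 1}
    - {"x": -0.1, "y": -0.03, "z": 0, "roll": 0, "claw": 1}

```text
clock: 11.68
eef_pos: [554.7, -128.1, -2.1]
tool_rot: [-3.135, 0.017, -2.869]
force: [11.8, 3.2, 7.0]
width: 49.1
```

```bash
python3 w.py w10 heatsink plate
```

```text
[ 554.7 -128.1   -2.1] [-3.135  0.017 -2.869] 11.7333 f [10.7  3.7  6.6]
[[325.2, 0.0, 275.7], [0.0, 325.2, 206.0], [0.0, 0.0, 1.0]] [[-0.27, 0.909, 0.316, 475.406], [0.963, 0.258, 0.082, -149.571], [-0.007, 0.326, -0.945, 165.792], [0.0, 0.0, 0.0, 1.0]]
heatsink [274. 300.] 0.87 [150. 152. 152.] 4270 zt 60.5 (array([ 553.2, -129. ]), array([33., 51.]), 15.5)
heatsink [271. 236.] 0.16 [ 72. 135. 154.] 13239 zt 64.6 (array([ 534.1, -133.4]), array([10.9, 56.1]), 15.5)
plate [273. 235.] 0.7 [ 71. 135. 154.] 12948 zt 64.6 (array([ 533.3, -133.6]), array([ 9.3, 56. ]), 15.5)
```

```bash
cat > tilt.py <<'E'
from h import *
W=np.load("pics/W.npy");ex=np.array([-.964,-.2656]);ey=np.array([.2656,-.964]);c=np.array([547.3,-129.8])
F=np.stack([(W[...,:2]-c)@ex+24,(W[...,:2]-c)@ey,W[...,2]],-1).reshape(-1,3)
def fit(n,m):
    p=F[m]
    for _ in range(3):
        A=np.c_[p[:,:2],np.ones(len(p))];k=np.linalg.lstsq(A,p[:,2],rcond=None)[0];e=p[:,2]-A@k;p=p[abs(e)<max(1,2*e.std())]
    print(n,len(p),"slope x,y deg",np.degrees(k[:2]).round(2),"z at mean",p[:,2].mean().round(2),"x",np.percentile(p[:,0],[1,99]).round(1),"y",np.percentile(p[:,1],[1,99]).round(1))
x,y,z=F.T
pf=np.median(x[(abs(z-40)<8)&(abs(y)<20)&(x>15)&(x<60)]);print("plate front x ~",pf)
fit("sink top",(abs(z-60)<3)&(x<pf-2)&(x>pf-36)&(abs(y)<26))
fit("plate top",(abs(z-64.5)<2)&(x>pf-3)&(x<pf+11)&(abs(y)<27))
fit("housing",(abs(z-38.5)<2.5)&(x>72)&(x<102)&(abs(y)<40))
fit("bed",(abs(z-14)<3)&(x>-20)&(x<110)&(abs(y)<55))
E
python3 tilt.py
```

```text
plate front x ~ 42.268882626402174
sink top 2942 slope x,y deg [-0.9   0.21] z at mean 59.8 x [ 6.6 31.5] y [-24.5  24.9]
plate top 1355 slope x,y deg [-19.11  -0.09] z at mean 64.3 x [39.3 42.7] y [-26.6  26.3]
housing 9434 slope x,y deg [-0.16  0.02] z at mean 38.5 x [75.1 99. ] y [-32.9  33.4]
bed 19237 slope x,y deg [-0.12  0.16] z at mean 14.67 x [-17.5 108.9] y [-53.6  53.8]
```

Emit:
send_rows:
  rows:
    - {"x": -0.1, "y": -0.03, "z": -0.05, "roll": 0, "claw": 1}
    - {"x": -0.2, "y": -0.06, "z": -0.1, "roll": 0, "claw": 1}
    - {"x": -0.3, "y": -0.08, "z": -0.15, "roll": 0, "claw": 1}
    - {"x": -0.4, "y": -0.11, "z": -0.2, "roll": 0, "claw": 1}
    - {"x": -0.5, "y": -0.14, "z": -0.2, "roll": 0, "claw": 1}

```text
clock: 12.25
eef_pos: [554.7, -128.2, -2.0]
tool_rot: [-3.134, 0.027, -2.868]
force: [16.1, 4.4, 15.4]
width: 49.3
```

Emit:
send_rows:
  rows:
    - {"x": 0, "y": 0, "z": 0, "roll": 0, "claw": 1}
    - {"x": 0, "y": 0, "z": 0, "roll": 0, "claw": 1}
    - {"x": 0, "y": 0, "z": 0, "roll": 0, "claw": 1}
    - {"x": 0, "y": 0, "z": 0, "roll": 0, "claw": 1}

```text
clock: 12.58
eef_pos: [554.6, -128.2, -2.0]
tool_rot: [-3.134, 0.026, -2.867]
force: [14.5, 5.9, 16.0]
width: 49.5
```

```bash
python3 w.py w11 heatsink plate; python3 tilt.py
```

```text
[ 554.6 -128.3   -2. ] [-3.134  0.026 -2.868] 12.6333 f [15.1  5.3 15.6]
[[325.2, 0.0, 275.7], [0.0, 325.2, 206.0], [0.0, 0.0, 1.0]] [[-0.271, 0.906, 0.325, 473.821], [0.962, 0.258, 0.083, -149.917], [-0.008, 0.335, -0.942, 165.116], [0.0, 0.0, 0.0, 1.0]]
heatsink [274. 298.] 0.58 [150. 153. 152.] 4202 zt 60.5 (array([ 553.7, -128.4]), array([30.2, 50.2]), 15.6)
plate [269. 236.] 0.56 [ 72. 135. 154.] 13423 zt 64.6 (array([ 533. , -133.8]), array([ 9.5, 56. ]), 15.5)
plate front x ~ 42.87203825747457
sink top 2930 slope x,y deg [-1.36  0.28] z at mean 59.88 x [ 7.3 32.1] y [-24.5  24.9]
plate top 1272 slope x,y deg [-18.82  -0.11] z at mean 64.38 x [39.9 43.3] y [-26.5  26.4]
housing 9554 slope x,y deg [-0.13 -0.02] z at mean 38.5 x [75. 99.] y [-32.9  33.4]
bed 19051 slope x,y deg [-0.12  0.13] z at mean 14.68 x [-17.3 109. ] y [-53.6  53.8]
```

Pressing down harder only made it stick, and the tool tilted to 1.5°. I'll ease the downward force and let the push carry it forward.

Emit:
send_rows:
  rows:
    - {"x": 0, "y": 0, "z": 0.05, "roll": 0, "claw": 1}
    - {"x": 0, "y": 0, "z": 0.1, "roll": 0, "claw": 1}
    - {"x": -0.1, "y": -0.03, "z": 0.15, "roll": 0, "claw": 1}
    - {"x": -0.2, "y": -0.06, "z": 0.2, "roll": 0, "claw": 1}
    - {"x": -0.2, "y": -0.06, "z": 0.2, "roll": 0, "claw": 1}

```text
clock: 13.15
eef_pos: [549.1, -129.7, -2.1]
tool_rot: [-3.135, 0.02, -2.868]
force: [13.0, 3.7, 3.7]
width: 49.3
```

```bash
python3 w.py w12 heatsink plate; python3 tilt.py
```

```text
[ 549.1 -129.7   -2.1] [-3.135  0.02  -2.868] 13.2 f [14.   4.   4.7]
[[325.2, 0.0, 275.7], [0.0, 325.2, 206.0], [0.0, 0.0, 1.0]] [[-0.271, 0.908, 0.318, 469.386], [0.963, 0.258, 0.083, -151.256], [-0.007, 0.329, -0.944, 165.615], [0.0, 0.0, 0.0, 1.0]]
heatsink [274. 302.] 0.67 [151. 153. 153.] 4157 zt 60.5 (array([ 548.8, -129.7]), array([30.7, 50. ]), 15.7)
plate [271. 236.] 0.97 [ 73. 136. 155.] 13468 zt 64.6 (array([ 528.5, -135.1]), array([11.6, 55.8]), 16.8)
plate front x ~ 48.223705847771114
sink top 2922 slope x,y deg [-0.74  0.23] z at mean 59.85 x [12.6 37.5] y [-24.4  25. ]
plate top 1328 slope x,y deg [-2.069e+01 -2.000e-02] z at mean 64.35 x [45.3 48.7] y [-26.5  26.6]
housing 9327 slope x,y deg [-0.41  0.02] z at mean 38.49 x [75.1 99. ] y [-33.   33.4]
bed 17551 slope x,y deg [-0.12  0.15] z at mean 14.67 x [-17.8 109. ] y [-53.5  53.8]
```

The travel is about 20 mm, inside the green. I'm easing back 3 mm to mid-green, which also relieves the tool tilt.

Emit:
send_rows:
  rows:
    - {"x": 0.1, "y": 0.03, "z": 0, "roll": 0, "claw": 1}
    - {"x": 0.2, "y": 0.05, "z": 0, "roll": 0, "claw": 1}
    - {"x": 0.3, "y": 0.08, "z": 0, "roll": 0, "claw": 1}
    - {"x": 0.3, "y": 0.08, "z": 0, "roll": 0, "claw": 1}
    - {"x": 0.3, "y": 0.08, "z": 0, "roll": 0, "claw": 1}

```text
clock: 13.72
eef_pos: [549.0, -129.7, -2.2]
tool_rot: [-3.135, 0.014, -2.868]
force: [9.1, 2.9, 8.7]
width: 49.1
```

Emit:
send_rows:
  rows:
    - {"x": 0, "y": 0, "z": 0, "roll": 0, "claw": 1}
    - {"x": 0, "y": 0, "z": 0, "roll": 0, "claw": 1}
    - {"x": 0, "y": 0, "z": 0, "roll": 0, "claw": 1}

```text
clock: 13.97
eef_pos: [549.0, -129.7, -2.2]
tool_rot: [-3.135, 0.014, -2.869]
force: [8.7, 3.2, 9.1]
width: 49.2
```

```bash
python3 w.py w13 heatsink plate; python3 tilt.py; python3 - <<'E'
from h import *
im,d,K,T=look("top");a=cv2.resize(im[160:290,350:440],None,fx=4.4,fy=4.4,interpolation=cv2.INTER_CUBIC)
b=cv2.imread("pics/w13.png")[130:340,140:400];b=cv2.resize(b,None,fx=1.55,fy=1.55)
h=max(len(a),len(b));p=lambda x:cv2.copyMakeBorder(x,0,h-len(x),0,0,cv2.BORDER_CONSTANT)
cv2.imwrite("pics/fin.png",np.hstack([p(a),p(b)]));print(h)
E
```

```text
[ 549.1 -129.7   -2.2] [-3.135  0.014 -2.868] 14.0167 f [9.2 2.7 9.6]
[[325.2, 0.0, 275.7], [0.0, 325.2, 206.0], [0.0, 0.0, 1.0]] [[-0.27, 0.91, 0.313, 470.332], [0.963, 0.258, 0.082, -151.013], [-0.007, 0.323, -0.946, 165.94], [0.0, 0.0, 0.0, 1.0]]
heatsink [275. 304.] 0.63 [150. 154. 154.] 4374 zt 60.4 (array([ 547.7, -129.8]), array([33.7, 50.9]), 15.2)
plate [273. 235.] 0.75 [ 72. 137. 156.] 12779 zt 64.6 (array([ 527.9, -135.2]), array([ 9.3, 55.7]), 15.0)
plate front x ~ 47.86495335194011
sink top 2922 slope x,y deg [-0.45  0.2 ] z at mean 59.76 x [12.2 37.1] y [-24.4  24.9]
plate top 1325 slope x,y deg [-18.25  -0.16] z at mean 64.35 x [44.9 48.3] y [-26.5  26.3]
housing 9262 slope x,y deg [-0.21  0.  ] z at mean 38.49 x [75.1 99.1] y [-32.9  33.4]
bed 17625 slope x,y deg [-0.12  0.14] z at mean 14.67 x [-17.7 109. ] y [-53.5  53.9]
572
```

View pics/fin.png

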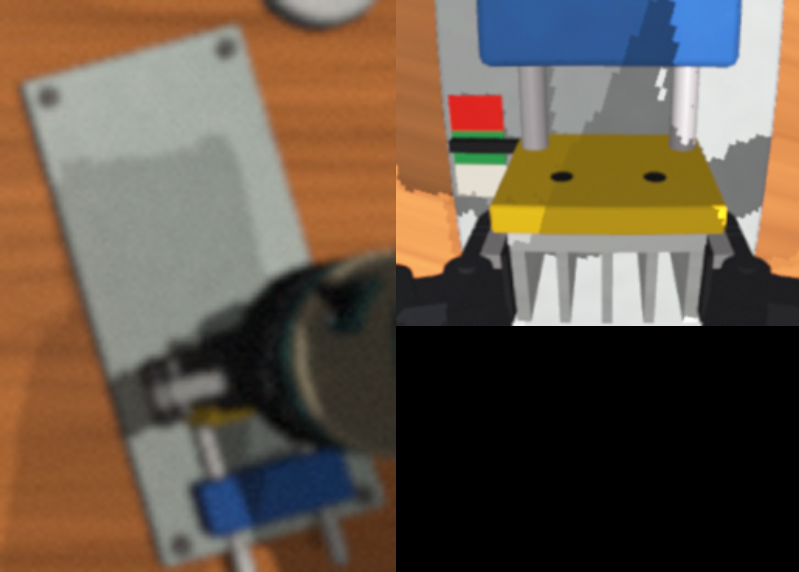

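The wrist crop shows the pointer at (483, 146) with green on both sides, and the sink flush and centred. I'm handing in.

```bash
python3 -c "
from cell import ctrl
print(ctrl.finish_job());s=ctrl.read_state();print(s['clock'],s['eef_pos'],s['force'],s['width'])"
```

```text
the job is handed in; nothing more can be done
None
the job is handed in; nothing more can be done
```

The aluminium heat sink is standing on the bed, flat face square against the yellow plate, and the arm is still holding it there with the pointer in the green. I handed the job in at about 14 s.

**Last checks**
- **Travel:** about 20 mm by plate and tool position, so towards the upper part of the green (12–24 mm). The highest travel I measured was also about 20 mm, well short of the 36 mm end.
- **Fit:** centred within about 0.4 mm and square within about 0.5°. The sink leans about 0.3° towards the plate because the arm gives slightly under load.
- **Hold:** about 9.5 N push, 9.6 N down on the bed and a 49 mm grip. Position and forces were steady over the last readings.

**What disagreed or went wrong**
- **Fixture direction:** your text says its +x points to world -y. All three cameras put it at about 195°, towards the robot, so I followed the cameras.
- **Fingertips:** they are not 11 mm ahead of the TCP. I measured them about 40 mm behind it when open. Because of this the first grasp closed on top of the fins and shifted the sink a few mm on the bench. I re-measured and gripped it properly.
- **Sticking:** pressing down harder partway made the sink stick and tilt to about 1.3°. Easing off cured it. A final 3 mm back-off removed some of the load but did not move the plate.

I kept clear of the blue sink, relay, meter and tin, but did not measure them again at the end. I viewed 8 of the 10 budgeted pictures.

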